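Lay the standing culture flask down on the flask shelf

ROBOT

A 6-joint arm with a two-finger parallel gripper is mounted at the origin on the work surface. World frame = base frame: x ahead of the robot, y to its left, z up, the work surface at z = 0. Lengths are in m, angles in rad, forces in N, time in s.
With the tool pointing down it reaches from about 0.25 to 0.775 m from the base axis. Payload 4 kg.
Tool frame: the origin (TCP) lies at the very end of the fingers, on their centre line; the grasp point (between the pads) lies 19 mm behind it; x points along the fingers, y is the direction in which the jaws open and shut, and the axes are right-handed (so a half turn about x gives the same grasp; the last joint's range is limited). The gripper opens to 94 mm and grips with 3 to 60 N. Pads are 16 mm wide; open, the fingers measure 119 mm over their backs; the gripper's body (75 mm by 177 mm) begins 78 mm behind the grasp point.
Start: joints at [-1.415, 0.087, 1.371, -0, 1.684, -0.103], TCP at [0.141, -0.532, 0.206] pointing down, gripper open.
Joint ranges: [-3.1, 3.1], [-0.76, 2.03], [0.27, 2.55], [-1.08, 4.22], [0.17, 2.65], [-2.57, 2.57]. Speed limits (rad/s): [2.79, 2.79, 3.14, 3.14, 3.14, 3.14].

INTERFACE

Orientations are given as a rotation vector (axis times angle).
In Python, from rig import bot gives the robot as it stands.
- The arm moves only by the tool move_arm, never from a script. Its argument "steps" is one flat list of numbers, 7 for each row, row after row: the shift along the world's x, y, z in mm, then the turn, a rotation vector about the world's x, y, z in rad, then the finger opening in mm, from 0 to 94. In form: [tx, ty, tz, wx, wy, wz, jaw, tx, ty, tz, wx, wy, wz, jaw, ...]. A call has 1 to 5 rows; each row shifts and turns the commanded pose from where the row before left it; what a row does not reach is not made up. A row lasts 1/8 s, in which the tool goes at most 62.5 mm and 10.7 degrees, less where a joint would pass 70% of its speed; a pose out of reach is approached as far as the arm can. A call with a gripper value outside its range is refused whole. The fingers move at their own pace and stop on an object; the grip force is fixed at half the most. Time passes only in rows, so rows that do not move let the fingers close. It gives the time, the measured TCP pose, the force and the opening at its end, in the units of the state.
- bot.read_state(): the state, without advancing time (a new reading comes with each control period).
- bot.grab_frame(name): name is "side" or "top" or "wrist"; returns a dict with "image" (480x640x3 uint8, red, green, blue), "mtx" (3x3 intrinsics, pixels), "position" and "orientation" of the camera in the world; the wrist camera has in their place "hand_eye" (4x4, takes a point from camera to tool coordinates, whose origin is the TCP and whose axes are the tool frame's). Camera axes: x right, y down, z forward; pixel columns grow to the right and rows downward; lengths in m; the calibration is good to about 2 mm. The wrist camera is an equidistant fisheye: a pixel r from the principal point sees the ray r / f radians off the axis. A picture is of the moment at which its call begins: read the wrist's pose just before it. There is no depth.
- bot.job_done(): hands the job in, once; it reports no verdict.
The state is a dict: "clock": time; "joint_pos": joint angles; "qvel": joint speeds; "joint_torque": joint torques, N m; "tcp_pos": TCP position; "tool_rot": TCP orientation; "ft_force": force on the tool from outside, world axes, zero at the start; "moment": the same for the moment, N m; "finger_gap": opening from 0.0 (shut) to 1.0 (fully open).
Only numpy, scipy, OpenCV 4.12 (cv2) and the standard library are available. Lean on these libraries where they do the work, as an engineer would, in place of code of your own. Each camera call takes 0.05 s, during which the arm holds its last target.

TASK

One culture flask still stands upright on the flask shelf: tip it over towards the shelf's open front so that it comes to lie flat on its broad face, lowering it gently on your fingers all the way so that it never falls, then push it back along its bay until its base rests against the stop. Do it all by pushing and supporting with the fingers: do not grasp, lift or carry the flask. Leave the flask that already lies in the other bay and everything else on the bench where they are.

Things in the scene. Friction and masses are not known exactly. Their poses are not given: they have to be found in the camera images.
- flask: Flat culture flask still standing upright: frosted off-white rigid plastic, grey round cap, closed, empty, 100 to 180 g. Body 40 mm thick (x), 76 wide (y), 110 tall (z); narrower shoulder (34 by 54) to 125 mm; neck 24 across; cap 30 across from 140 to 168 mm. Origin: centre of its underside; z up to the cap; x from its front broad face (x = -20 mm, towards the robot) to its back.
- cap_top (a point): centre of the top face of the standing flask's cap, 168 mm from the underside on the flask's axis (axes as flask). When the flask lies as wanted, the flask's x axis points straight up and the cap points to the shelf's open front
- front_edge (a point): middle of the front bottom edge of the standing flask (flask x = -20 mm, z = 0; axes as flask): the edge it rolls over when tipped towards the open front. The weight is centred about 67 mm above the underside. The flask's back starts 3 to 15 mm from the stop
- shelf: Fixed aluminium flask shelf, two bays side by side, one with the standing flask, one with the lying flask. Origin: at table height below the stop's front face, midway between the bays; x points away from the robot into the stop, y left along the stop. Bay centres at y = +63 and -63 mm; a 6 mm wide rib at y = 0 and lips at y = +-127 mm, 8 mm high.
- deck_edge (a point): middle of the open front edge of the shelf's flat deck: 60 mm above the table, 150 mm from the stop (axes as shelf). The deck runs level from here to the stop, is 8 mm thick and has only two side legs below it; the cap of a lying flask overhangs this edge
- stop_top (a point): middle of the upper front edge of the stop, an upright wall along the back of the deck: 262 mm wide, 16 mm thick, 34 mm above the deck, 94 mm above the table (axes as shelf)
- lying_flask: A second flask, the same size as flask, already lying on its broad face in the other bay, cap towards the open front, its base near the stop; leave it alone. Origin on the deck under its body, 24 mm from its base; x points towards its base (to the stop), z up; the cap end lies at x = -144 mm.
- round_bottle: round off-white bottle, 64 mm across, 150 mm tall, standing on the table to the left of the shelf; origin: centre of its underside; z up
- jar: small round off-white jar, 52 mm across, 65 mm tall, standing on the table to the right of the shelf; origin: centre of its underside; z up
- rack_a: tube rack with tubes, 115 by 225 mm, 43 mm tall with tubes, on the left; origin: centre of its underside; y along its length
- rack_b: tube rack with tubes, 115 by 225 mm, 43 mm tall with tubes, on the right; origin: centre of its underside; y along its length
- marker: marker pen lying on the table, 12 mm thick, about 120 mm long (y); origin on its underside

How it is judged:
At the end, for the whole second after the job is handed in: The flask lies flat on the deck on its front broad face (within 0.07 rad), cap to the open front, base within 10 mm of the stop, square to it within 0.15 rad, within 25 mm of its bay's centre line, at rest; the lying flask and all other things within 20 mm of their starts (angle between flask's own x axis and vertical below 0.07 rad and x of flask in the frame of shelf between -0.01 and 0.004 m and z of flask in the frame of shelf between 0.075 and 0.086 m and angle between the z axis of flask and the x axis of shelf, either way round below 0.15 rad and (y of flask in the frame of shelf between 0.038 and 0.088 m or y of flask in the frame of shelf between -0.088 and -0.038 m) and horizontal distance between flask and lying_flask above 0.095 m and linear speed of flask below 0.02 m/s and distance of each of round_bottle, jar, rack_a, rack_b, marker, lying_flask from where it was at the start of the episode below 0.02 m); the robot touches nothing.
It fails at once if the flask falls instead of being lowered: it turns faster than 4.5 rad/s (angular speed of flask above 4.5 rad/s).
It fails at once if the flask is lifted or carried: its front bottom edge rises more than 20 mm above the deck (z of front_edge in the frame of shelf above 0.08 m).
It fails at once if the flask is squeezed or shoved with more than 40 N (contact force between the fingers and flask above 40 N).
It fails at once if the flask slips off the deck (z of front_edge in the frame of shelf below 0.048 m).
It fails at once if the flask that already lies there or another thing on the bench is disturbed by more than 20 mm (distance of any of round_bottle, jar, rack_a, rack_b, marker, lying_flask from where it was at the start of the episode above 0.02 m).
It also fails if it takes over 58 s, if anything falls off the work surface, if the arm or the gripper's body presses on something with over 40 N, if the wrist force passes 120 N, or if a joint passes its speed limit or range.

## Working session

There is one attempt and no reset: what is moved stays moved. The work goes in short steps, Python scripts to look and compute and a tool call to move; the robot and the scene stay as the last step left them, time stands still between calls to the robot, and variables do not carry over. Pictures are saved under pics/ and viewed, and the job is handed in when it is done.

Besides the shell and the picture viewer there is one more tool, called after "Emit:" as a command line: name --argument value ..., lists and objects as JSON in quotes. move_arm: Moves the arm, as the interface text tells. Its arguments: {"type":"object","properties":{"steps":{"type":"array","items":{"type":"number"}}},"required":["steps"]}

```bash
ls; mkdir -p pics; python3 - <<'E'
from rig import bot
import cv2
s=bot.read_state();print(s)
for n in("side","top"):
    f=bot.grab_frame(n);cv2.imwrite(f"pics/{n}0.png",f["image"][:,:,::-1]);print(n,f["mtx"],f["position"],f["orientation"])
    import numpy as np;np.savez(f"{n}0.npz",**f)
E
```

```text
pics
{'clock': 0.0, 'joint_pos': array([-1.41507936e+00,  8.79416528e-02,  1.37227530e+00, -2.92792591e-05,
        1.68358180e+00, -1.03092695e-01]), 'qvel': array([-5.13105538e-04, -1.01695009e-03,  7.49740696e-05, -1.19231955e-03,
        1.09035559e-03, -8.32393530e-04]), 'joint_torque': array([-6.61116937e-04, -3.40183890e+01, -3.02429509e+01,  7.18913041e-02,
        3.29514197e-02, -1.60706936e-04]), 'tcp_pos': array([ 0.14066425, -0.53113243,  0.2043008 ]), 'tool_rot': array([ 2.08427846,  0.27355677, -2.08446159]), 'ft_force': array([ 1.10603883, -0.1853545 , -0.02094429]), 'moment': array([ 0.01440549, -0.04020785,  0.01317786]), 'finger_gap': 0.9999941364784841}
side [[477.58982597   0.         320.94185412]
 [  0.         477.58982597 241.3558851 ]
 [  0.           0.           1.        ]] [ 0.24484059 -0.90010866  1.0766225 ] [-2.33882498  0.33909066 -0.15606923]
top [[464.49341228   0.         323.69728035]
 [  0.         464.49341228 234.76496434]
 [  0.           0.           1.        ]] [0.37824245 0.00390499 1.22612015] [-2.15690577  2.15378217 -0.1646837 ]
```

View pics/side0.png

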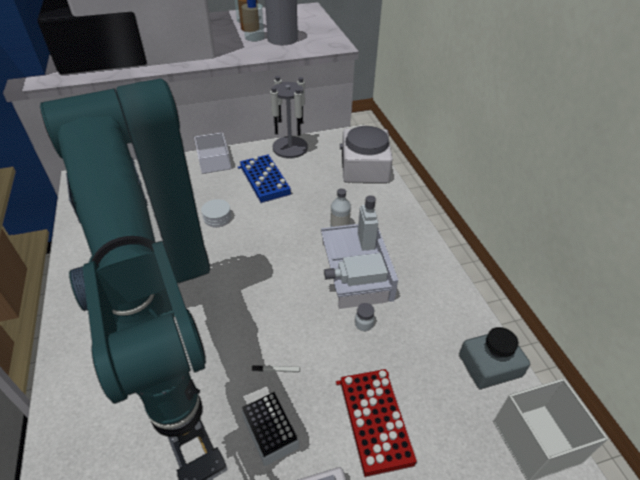

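View pics/top0.png

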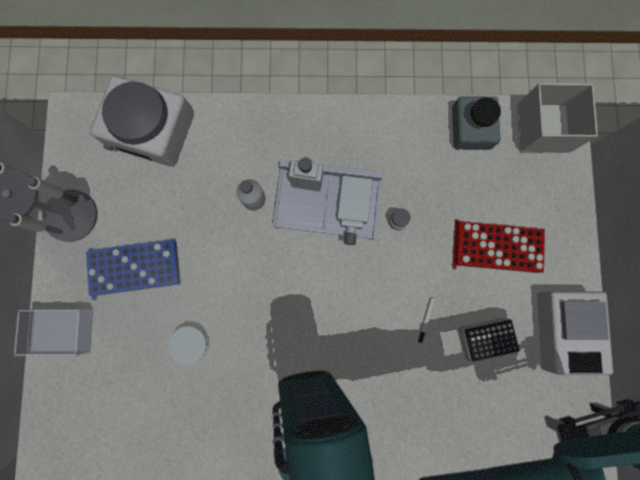

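Side view: the standing flask is at about (369,222), the lying flask at (358,270), the bottle at (341,207) and the jar at (365,316). Top view: the shelf spans (275–382, 160–238), with the standing flask in the left bay (cap at 305,164) and the lying flask on the right. Next I'll zoom in for measurement.

```bash
cat > h.py <<'E'
import numpy as np,cv2
from scipy.spatial.transform import Rotation as R
from scipy.optimize import least_squares
def load(n):
    return dict(np.load(n))
def ray(f,uv):
    d=np.linalg.inv(f["mtx"])@np.array([uv[0],uv[1],1.]);return f["position"],R.from_rotvec(f["orientation"]).apply(d)
def onz(f,uv,z):
    p,d=ray(f,uv);return p+d*(z-p[2])/d[2]
def tri(f1,u1,f2,u2):
    p,d=ray(f1,u1);q,e=ray(f2,u2)
    A=np.stack([d,-e],1);t=np.linalg.lstsq(A,q-p,rcond=None)[0]
    a=p+d*t[0];b=q+e*t[1];return (a+b)/2,np.linalg.norm(a-b)
def proj(f,P):
    c=R.from_rotvec(f["orientation"]).inv().apply(np.asarray(P)-f["position"]);u=f["mtx"]@c;return u[:2]/u[2]
E
python3 - <<'E'
from h import *
for n,(x0,y0,x1,y1) in {"top0":(225,145,425,255),"side0":(300,180,420,340)}.items():
    f=load(n+".npz");c=f["image"][y0:y1,x0:x1,::-1]
    k=4 if n=="top0" else 3.75
    cv2.imwrite(f"pics/{n}z.png",cv2.resize(c,None,fx=k,fy=k,interpolation=cv2.INTER_CUBIC))
E
```

```text
(no output)
```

View pics/top0z.png

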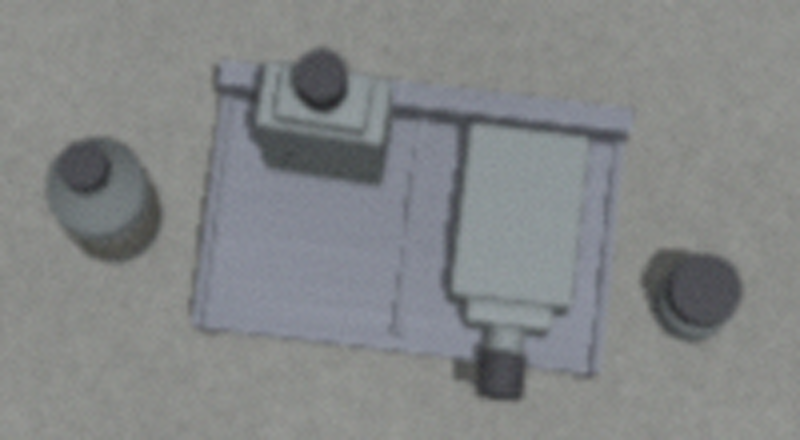

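View pics/side0z.png

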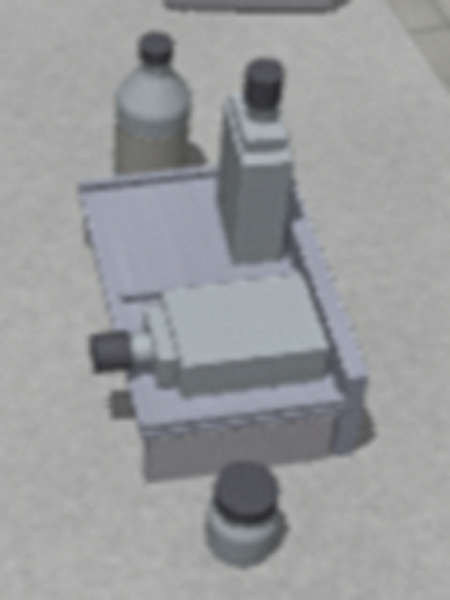

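```bash
python3 - <<'E'
from h import *
T=load("top0.npz");S=load("side0.npz")
t=lambda u,v:((u+.5)/4-.5+225,(v+.5)/4-.5+145)
s=lambda u,v:((u+.5)/3.75-.5+300,(v+.5)/3.75-.5+180)
for nm,p,z in [("stopL",(218,88),.094),("stopR",(628,134),.094),("deckFL",(195,326),.068),("deckFR",(594,374),.068),("flaskFBL",(266,165),.06),("flaskFBR",(378,183),.06),("bodyTopFL",(256,130),.17),("bodyTopFR",(386,150),.17),("lyBaseL",(468,124),.1),("lyBaseR",(587,138),.1),("lyFL",(452,292),.1),("lyFR",(568,308),.1),("cap",(322,74),.228),("jar",(704,288),.065),("bottlecap",(86,165),.150)]:
    print(nm,onz(T,t(*p),z).round(4))
for nm,p,z in [("cap",(265,72),.228),("FBR-corner",(288,258),.06),("FBL",(237,262),.06),("stopRfront",(345,378),.094),("stopRback",(365,375),.094),("lipRF",(143,427),.068),("bodytopFR",(240,148),.17),("jar",(245,488),.065)]:
    print("S",nm,onz(S,s(*p),z).round(4))
print(tri(T,t(322,74),S,s(265,72)))
E
```

```text
stopL [0.7094 0.1008 0.094 ]
stopR [ 0.6808 -0.1564  0.094 ]
deckFL [0.5623 0.1154 0.068 ]
deckFR [ 0.5324 -0.136   0.068 ]
flaskFBL [0.6684 0.0722 0.06  ]
flaskFBR [6.569e-01 2.000e-04 6.000e-02]
bodyTopFL [0.662  0.0718 0.17  ]
bodyTopFR [ 0.6503 -0.0041  0.17  ]
lyBaseL [ 0.6852 -0.0557  0.1   ]
lyBaseR [ 0.6765 -0.1299  0.1   ]
lyFL [ 0.5788 -0.0453  0.1   ]
lyFR [ 0.569  -0.1167  0.1   ]
cap [0.6784 0.0319 0.228 ]
jar [ 0.5881 -0.2072  0.065 ]
bottlecap [0.6456 0.1735 0.15  ]
S cap [0.677  0.0276 0.228 ]
S FBR-corner [ 0.6983 -0.0075  0.06  ]
S FBL [ 6.579e-01 -4.000e-04  6.000e-02]
S stopRfront [ 0.6785 -0.1607  0.094 ]
S stopRback [ 0.6934 -0.1621  0.094 ]
S lipRF [ 0.5326 -0.1432  0.068 ]
S bodytopFR [0.6568 0.0134 0.17  ]
S jar [ 0.5849 -0.2125  0.065 ]
(array([0.6793711 , 0.03206312, 0.22396989]), np.float64(0.0005359808695900136))
```

```bash
python3 - <<'E'
from h import *
from rig import bot
s=bot.read_state();print(R.from_rotvec(s["tool_rot"]).as_matrix().round(3))
# target: tool x down, jaw y along +-Xf yaw -0.15
for sg in(1,-1):
    y=sg*np.array([np.cos(-.15),np.sin(-.15),0]);x=np.array([0,0,-1.]);z=np.cross(x,y)
    Rt=np.stack([x,y,z],1);print(sg,(R.from_matrix(Rt)*R.from_rotvec(s["tool_rot"]).inv()).as_rotvec())
E
```

```text
[[-0.     0.256 -0.967]
 [ 0.002 -0.967 -0.256]
 [-1.    -0.002 -0.   ]]
1 [-0.00146076 -0.00140118  1.16201095]
-1 [-1.56733515e-03  1.63397848e-03 -1.97958064e+00]
```

Emit:
move_arm --steps '[10,10,40,0,0,0.08,94,36,38,40,0,0,0.12,94,40,42,40,0,0,0.12,94,40,42,10,0,0,0.12,94,40,42,0,0,0,0.12,94]'

```text
clock: 0.72
tcp_pos: [0.3015, -0.3633, 0.33]
tool_rot: [1.736, 0.754, -1.734]
ft_force: [1.3, -0.7, -0.3]
finger_gap: 1.002
```

Emit:
move_arm --steps '[40,42,0,0,0,0.12,94,40,42,0,0,0,0.12,94,40,42,0,0,0,0.12,94,40,42,0,0,0,0.12,94,40,42,0,0,0,0.12,94]'

```text
clock: 1.35
tcp_pos: [0.5013, -0.1528, 0.3285]
tool_rot: [1.317, 1.136, -1.318]
ft_force: [0.2, 0.3, 0.6]
finger_gap: 1.004
```

Emit:
move_arm --steps '[42,45,0,0,0,0,94,42,45,0,0,0,0,94,42,45,0,0,0,0,94,30,30,0,0,0,0,94,15,13,0,0,0,0,94]'

```text
clock: 1.98
tcp_pos: [0.6725, 0.0259, 0.3267]
tool_rot: [1.317, 1.137, -1.321]
ft_force: [-0.3, -0.5, 0.7]
finger_gap: 1.002
```

```bash
cat > snap.py <<'E'
import sys
from h import *
from rig import bot
tag=sys.argv[1];s=bot.read_state()
print(s["clock"],s["tcp_pos"].round(4),R.from_rotvec(s["tool_rot"]).as_matrix().round(3).tolist(),s["ft_force"].round(2),s["finger_gap"],s["joint_pos"].round(2))
for n in sys.argv[2:]:
    f=bot.grab_frame(n);np.savez(f"{n}{tag}.npz",**f,tcp=s["tcp_pos"],rot=s["tool_rot"]);c=f["image"][:,:,::-1]
    if n=="side":c=cv2.resize(c[140:340,250:450],None,fx=3,fy=3,interpolation=cv2.INTER_CUBIC)
    if n=="top":c=cv2.resize(c[110:270,220:430],None,fx=3.5,fy=3.5,interpolation=cv2.INTER_CUBIC)
    cv2.imwrite(f"pics/{n}{tag}.png",c)
E
python3 snap.py 1 side top wrist
```

```text
1.975 [0.6725 0.0259 0.3267] [[-0.003, 0.989, -0.149], [0.0, -0.149, -0.989], [-1.0, -0.003, 0.0]] [-0.27 -0.49  0.67] 1.0023538246907207 [-0.05  0.4   0.75  0.    1.99  0.1 ]
```

View pics/wrist1.png

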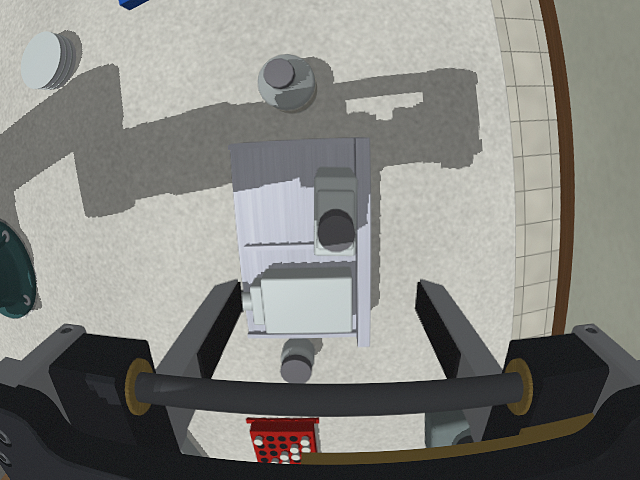

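View pics/side1.png

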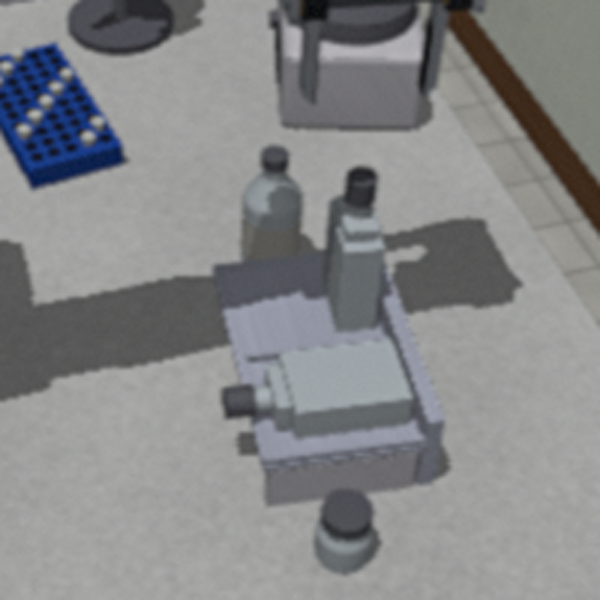

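The wrist picture shows the flask standing between the fingers' planes, with its cap top at about (336,224). The stop's front edge runs from (357,139) to (358,345), and the deck front runs from (232,145) to (248,335). I'll cast these rays as a cross-check.

```bash
cat >> h.py <<'E'
def wonz(f,uv,z):
    K=f["mtx"];x=(uv[0]-K[0,2])/K[0,0];y=(uv[1]-K[1,2])/K[1,1];r=np.hypot(x,y)
    d=np.array([x/r*np.sin(r),y/r*np.sin(r),np.cos(r)])
    H=f["hand_eye"];Rt=R.from_rotvec(f["rot"])
    o=Rt.apply(H[:3,3])+f["tcp"];d=Rt.apply(H[:3,:3]@d)
    return o+d*(z-o[2])/d[2]
X=np.array([np.cos(-.113),np.sin(-.113)]);Y=np.array([-X[1],X[0]]);O=np.array([.695,-.028])
def sh(p): d=np.asarray(p)[:2]-O;return np.array([d@X,d@Y])
E
python3 - <<'E'
from h import *
f=load("wrist1.npz");cv2.imwrite("pics/w1z.png",cv2.resize(f["image"][120:360,215:395,::-1],None,fx=2.5,fy=2.5,interpolation=cv2.INTER_CUBIC))
for n,p,z in [("cap",(336,224),.228),("stopL",(357,139),.094),("stopR",(358,345),.094),("dFL",(232,145),.068),("dFR",(248,335),.068),("lyBaseL",(351,273),.1),("lyBaseR",(352,333),.1)]:
    w=wonz(f,p,z);print(n,w.round(4),sh(w).round(4))
E
```

```text
cap [0.6802 0.0403 0.228 ] [-0.0224  0.0662]
stopL [0.7147 0.0994 0.094 ] [0.0052 0.1288]
stopR [ 0.6831 -0.1559  0.094 ] [ 0.0026 -0.1284]
dFL [0.5693 0.1164 0.068 ] [-0.1412  0.1293]
dFR [ 0.5348 -0.1359  0.068 ] [-0.147  -0.1253]
lyBaseL [ 0.6868 -0.052   0.1   ] [-0.0054 -0.0247]
lyBaseR [ 0.6778 -0.1329  0.1   ] [-0.0053 -0.1062]
```

View pics/w1z.png

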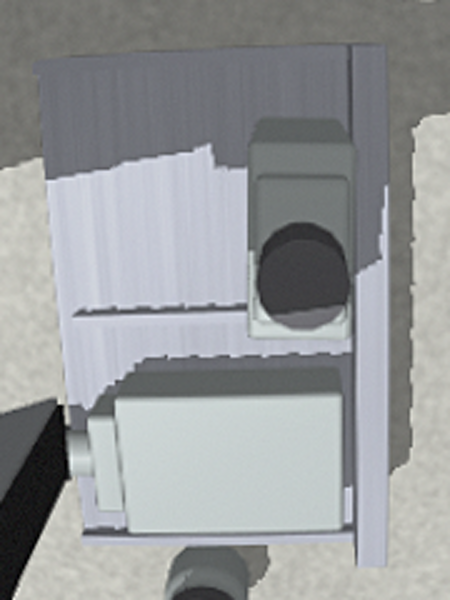

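Emit:
move_arm --steps '[3,5,-30,0,0,0,94,0,0,-40,0,0,0,94,0,0,-40,0,0,0,94,0,0,-13,0,0,0,94,0,0,0,0,0,0,80]'

```text
clock: 2.75
tcp_pos: [0.6737, 0.0279, 0.2058]
tool_rot: [1.32, 1.134, -1.322]
ft_force: [-0.4, -0.9, -0.1]
finger_gap: 0.927
```

```bash
python3 snap.py 2 side wrist top
```

```text
2.75 [0.6737 0.0279 0.2058] [[-0.001, 0.988, -0.152], [-0.0, -0.152, -0.988], [-1.0, -0.001, 0.0]] [-0.36 -0.92 -0.1 ] 0.9273920267304497 [-0.04  0.37  1.03 -0.    1.74  0.11]
```

View pics/wrist2.png

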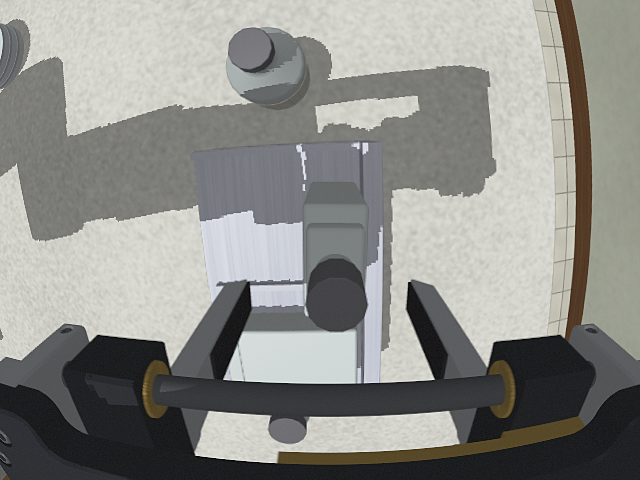

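View pics/side2.png

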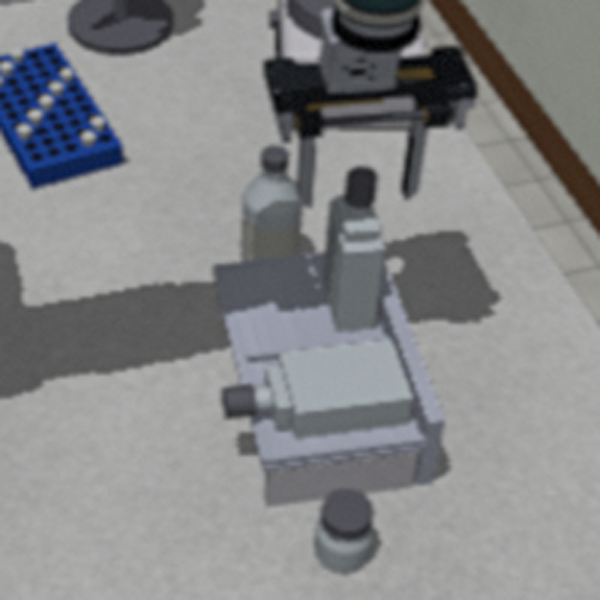

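Wrist view: the cap's top disc is centred at about (337,300), between fingertips at (245,283) and (412,283). The side view shows the fingers on either side of the cap.

```bash
python3 - <<'E'
from h import *
f=load("wrist2.npz")
for p in[(337,297),(337,300),(306,300),(368,300)]:
    w=wonz(f,p,.228);print(w.round(4),sh(w).round(4), R.from_rotvec(f["rot"]).inv().apply(w-f["tcp"]).round(4))
E
```

```text
[0.6791 0.0372 0.228 ] [-0.0231  0.063 ] [-0.0222  0.0039 -0.01  ]
[0.6789 0.0356 0.228 ] [-0.0232  0.0614] [-0.0222  0.0039 -0.0085]
[0.6646 0.0378 0.228 ] [-0.0376  0.062 ] [-0.0222 -0.0106 -0.0084]
[0.6932 0.0333 0.228 ] [-0.0087  0.0607] [-0.0222  0.0184 -0.0083]
```

Emit:
move_arm --steps '[5,8,0,0,0,0,72,0,0,0,0,0,0,64,0,0,0,0,0,0,56,0,0,0,0,0,0,52,0,0,0,0,0,0,52]'

```text
clock: 3.52
tcp_pos: [0.6794, 0.0365, 0.2059]
tool_rot: [1.32, 1.133, -1.32]
ft_force: [0.6, 0.3, -0.4]
finger_gap: 0.553
```

```bash
python3 snap.py 3 wrist; python3 - <<'E'
from h import *
from rig import bot
s=bot.read_state();q=s["joint_pos"]
D=[(.08794,1.37227,np.hypot(.14066,-.53113),.2043),(.40,.75,np.hypot(.6725,.0259),.3267),(.37,1.03,np.hypot(.6737,.0279),.2058),(q[1],q[2],np.hypot(*s["tcp_pos"][:2]),s["tcp_pos"][2])]
def res(p):
    L1,L2,c,z0,a=p;o=[]
    for j2,j3,r,z in D:
        o+=[a+L1*np.sin(j2)+L2*np.sin(j2+j3+c)-r,z0+L1*np.cos(j2)+L2*np.cos(j2+j3+c)-z]
    return o+[(a)*.01]
for i in([.4,.4,0,.1,0],[.5,.45,.2,0,0]):
    r=least_squares(res,i);print(r.x.round(3),np.abs(r.fun).max())
E
```

```text
3.525 [0.6794 0.0365 0.2059] [[-0.0, 0.988, -0.152], [-0.0, -0.152, -0.988], [-1.0, -0.0, 0.0]] [ 0.59  0.32 -0.44] 0.5531112226553234 [-0.03  0.38  1.01 -0.    1.75  0.12]
[ 0.451  0.507  0.186 -0.207  0.004] 0.0002678866618933129
[ 0.451  0.507  0.186 -0.207  0.004] 0.00026788666146354556
```

View pics/wrist3.png

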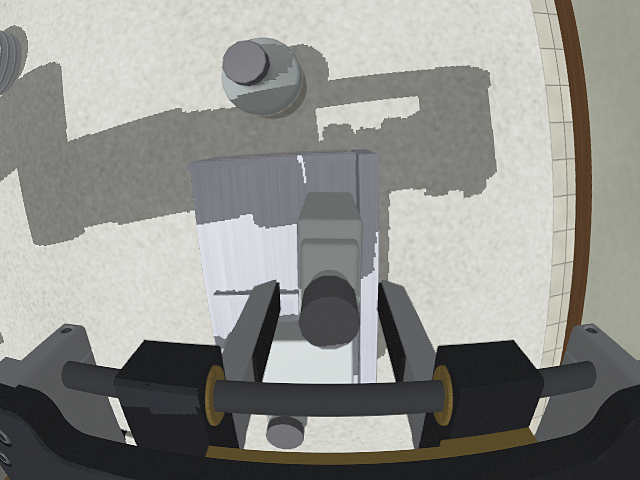

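Emit:
move_arm --steps '[-8.7,1.3,0.9,-0.0091,-0.0593,0,52,-8.7,1.3,0.4,-0.0091,-0.0593,0,52,-8.8,1.4,-0.1,-0.0091,-0.0593,0,52,0,0,0,0,0,0,52]'

```text
clock: 4.08
tcp_pos: [0.6518, 0.0409, 0.2075]
tool_rot: [1.388, 0.99, -1.188]
ft_force: [-0.5, -0.2, -0.6]
finger_gap: 0.549
```

```bash
python3 snap.py 4 wrist side; python3 - <<'E'
from h import *
from rig import bot
s=bot.read_state();q=s["joint_pos"]
L1,L2,c,z0,a=.451,.507,.186,-.207,.004
wr=a+L1*np.sin(q[1])+L2*np.sin(q[1]+q[2]+c); wz=z0+L1*np.cos(q[1])+L2*np.cos(q[1]+q[2]+c)
# wrist z relative = h ; TCP=wrist+Lt*toolx (radial)
x=R.from_rotvec(s["tool_rot"]).as_matrix()[:,0];rr=np.hypot(*s["tcp_pos"][:2])
print("q",q.round(3),"Lt from r",(rr-wr)/np.hypot(*x[:2]),"wr",wr,"z: wz+Lt(1-cos)=",wz,s["tcp_pos"][2],x)
E
```

```text
4.075 [0.6518 0.0409 0.2075] [[0.177, 0.973, -0.151], [-0.027, -0.149, -0.989], [-0.984, 0.179, 0.0]] [-0.45 -0.24 -0.62] 0.5492711572773549 [-0.01  0.18  1.27 -0.03  1.51  0.14]
q [-0.011  0.185  1.268 -0.025  1.51   0.14 ] Lt from r 0.3456182077600303 wr 0.5927528303431888 z: wz+Lt(1-cos)= 0.20159420971975825 0.2075661212451605 [ 0.17726733 -0.0271771  -0.98378743]
```

View pics/wrist4.png

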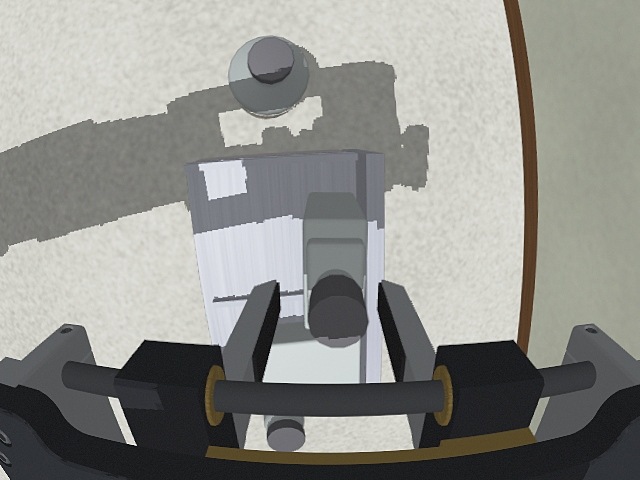

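View pics/side4.png

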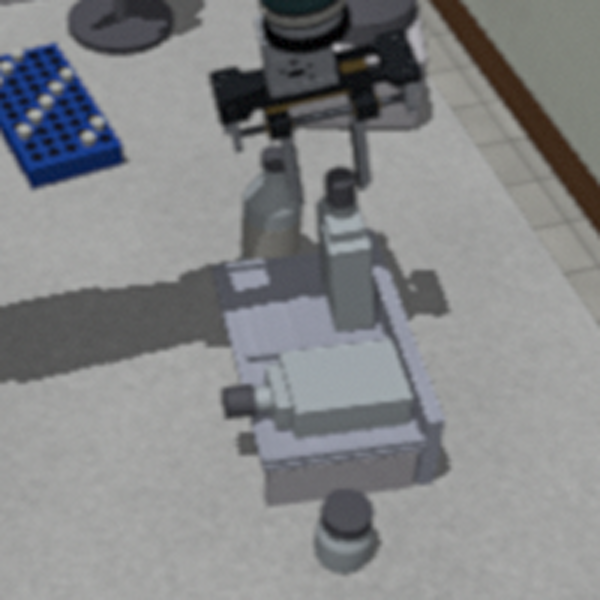

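The flask is tilting on its rear finger as planned, with about 0.1 rad of lean visible in the side view. I'll carry on over the balance point.

Emit:
move_arm --steps '[-8.7,1.3,-0.6,-0.0091,-0.0593,0,52,-8.6,1.3,-1.2,-0.0091,-0.0593,0,52,-8.6,1.3,-1.7,-0.0091,-0.0593,0,52,-4.2,0.7,-1.1,-0.0046,-0.0296,0,52,-4.2,0.7,-1.1,-0.0046,-0.0296,0,52]'

```text
clock: 4.8
tcp_pos: [0.6196, 0.0457, 0.2016]
tool_rot: [1.462, 0.797, -1.01]
ft_force: [-0.0, 0.2, -0.2]
finger_gap: 0.555
```

```bash
python3 snap.py 5 wrist side
```

```text
4.8 [0.6196 0.0457 0.2016] [[0.403, 0.902, -0.152], [-0.062, -0.139, -0.988], [-0.913, 0.408, 0.0]] [-0.01  0.23 -0.22] 0.555108072625485 [ 0.02 -0.05  1.58 -0.08  1.2   0.19]
```

View pics/wrist5.png

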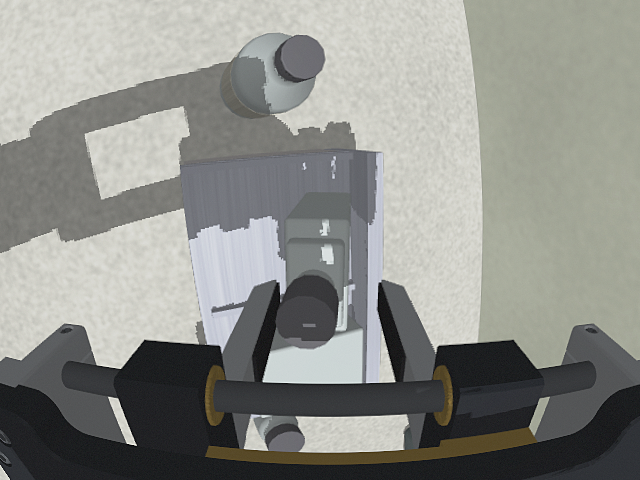

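View pics/side5.png

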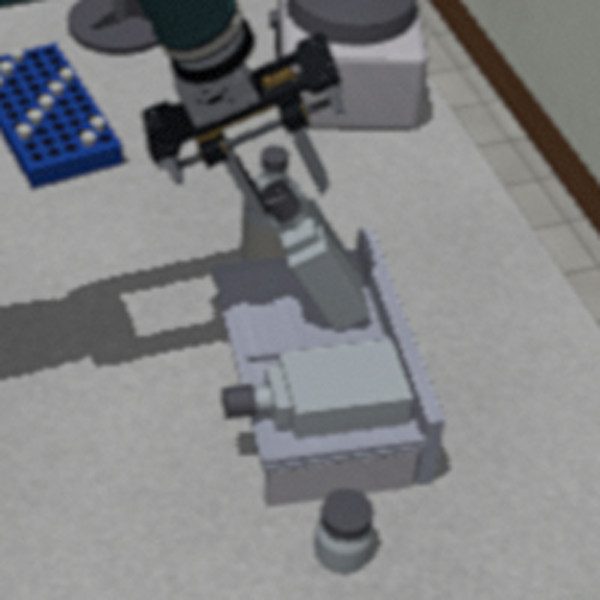

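The flask has passed balance and now leans on the front finger: in the wrist view the cap touches the left finger, and in the side view the flask tilts about 28°. I'll compute the lowering table.

```bash
python3 - <<'E'
from h import *
e=np.array([-.988,.152])
N=22;cur=None
th=np.linspace(.49,1.60,N+1)
for i in range(N+1):
    k=i/N;t=th[i];p=.42+.45*min(1,k*1.1);g=52+38*min(1,k*1.2);s=22-4*k
    c,S=np.cos(t),np.sin(t);cp,sp=np.cos(p),np.sin(p)
    rim=np.array([-5*c+168*S,60+5*S+168*c])
    F=rim+s*np.array([-sp,-cp]);T=F-g/2*np.array([cp,-sp]);U=T-g/2*np.array([cp,-sp])
    if i==0:print("start TCP",T,"actual",40.1,201.6)
    else:
        d=T-cur[0];print(i,round(t,2),round(p,3),"g",round(g),"d",(d[0]*e).round(1),d[1].round(1),"rot",((p-cur[1])*np.array([-.152,-.988])).round(4),"TCP",T.round(0),"F",F.round(0),"U",U.round(0))
    cur=(T,p)
E
```

```text
start TCP [ 41.9424425  201.09886478] actual 40.1 201.6
1 0.54 0.443 g 54 d [-6.4  1. ] -2.6 rot [-0.0034 -0.0222] TCP [ 48. 198.] F [ 73. 187.] U [ 24. 210.]
2 0.59 0.465 g 56 d [-6.2  1. ] -2.9 rot [-0.0034 -0.0222] TCP [ 55. 196.] F [ 80. 183.] U [ 30. 208.]
3 0.64 0.487 g 58 d [-6.   0.9] -3.3 rot [-0.0034 -0.0222] TCP [ 61. 192.] F [ 86. 179.] U [ 35. 206.]
4 0.69 0.51 g 60 d [-5.8  0.9] -3.6 rot [-0.0034 -0.0222] TCP [ 67. 189.] F [ 93. 174.] U [ 40. 203.]
5 0.74 0.532 g 62 d [-5.6  0.9] -3.9 rot [-0.0034 -0.0222] TCP [ 72. 185.] F [ 99. 169.] U [ 45. 201.]
6 0.79 0.555 g 64 d [-5.4  0.8] -4.2 rot [-0.0034 -0.0222] TCP [ 78. 181.] F [105. 164.] U [ 50. 198.]
7 0.84 0.578 g 67 d [-5.1  0.8] -4.4 rot [-0.0034 -0.0222] TCP [ 83. 176.] F [111. 158.] U [ 55. 194.]
8 0.89 0.6 g 69 d [-4.9  0.8] -4.7 rot [-0.0034 -0.0222] TCP [ 88. 172.] F [116. 152.] U [ 60. 191.]
9 0.94 0.623 g 71 d [-4.6  0.7] -4.9 rot [-0.0034 -0.0222] TCP [ 93. 167.] F [121. 146.] U [ 64. 187.]
10 0.99 0.645 g 73 d [-4.3  0.7] -5.2 rot [-0.0034 -0.0222] TCP [ 97. 161.] F [126. 140.] U [ 68. 183.]
11 1.04 0.667 g 
[... 504 characters left out ...]
1.3 0.78 g 85 d [-2.4  0.4] -6.2 rot [-0.0034 -0.0222] TCP [117. 127.] F [147.  97.] U [ 86. 157.]
17 1.35 0.802 g 87 d [-2.1  0.3] -6.3 rot [-0.0034 -0.0222] TCP [119. 120.] F [149.  89.] U [ 89. 152.]
18 1.4 0.825 g 89 d [-1.7  0.3] -6.4 rot [-0.0034 -0.0222] TCP [121. 114.] F [151.  81.] U [ 90. 147.]
19 1.45 0.848 g 90 d [-1.8  0.3] -7.0 rot [-0.0034 -0.0222] TCP [122. 107.] F [152.  73.] U [ 93. 141.]
20 1.5 0.87 g 90 d [-1.7  0.3] -7.3 rot [-0.0034 -0.0222] TCP [124. 100.] F [153.  65.] U [ 95. 134.]
21 1.55 0.87 g 90 d [-0.8  0.1] -8.3 rot [-0. -0.] TCP [125.  91.] F [154.  57.] U [ 96. 126.]
22 1.6 0.87 g 90 d [-0.4  0.1] -8.4 rot [-0. -0.] TCP [125.  83.] F [154.  48.] U [ 96. 117.]
```

Emit:
move_arm --steps '[-6.4,1.0,-2.6,-0.0034,-0.0222,0,54,-6.2,1.0,-2.9,-0.0034,-0.0222,0,56,-6.0,0.9,-3.3,-0.0034,-0.0222,0,58,-5.8,0.9,-3.6,-0.0034,-0.0222,0,60,-5.6,0.9,-3.9,-0.0034,-0.0222,0,62]'

```text
clock: 5.52
tcp_pos: [0.5883, 0.0507, 0.1848]
tool_rot: [1.49, 0.706, -0.924]
ft_force: [-0.4, -0.1, 0.5]
finger_gap: 0.656
```

```bash
python3 snap.py 6 wrist side
```

```text
5.525 [0.5883 0.0507 0.1848] [[0.503, 0.851, -0.151], [-0.077, -0.13, -0.988], [-0.861, 0.509, 0.0]] [-0.42 -0.09  0.49] 0.6555705593581043 [ 0.05 -0.19  1.77 -0.12  1.04  0.24]
```

View pics/side6.png

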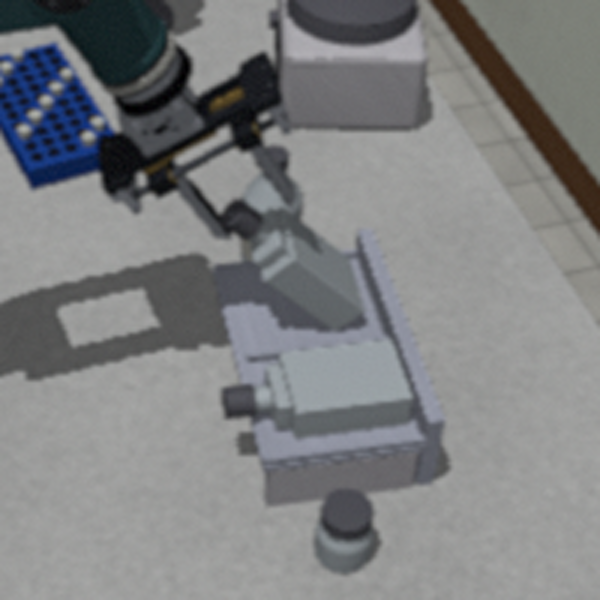

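View pics/wrist6.png

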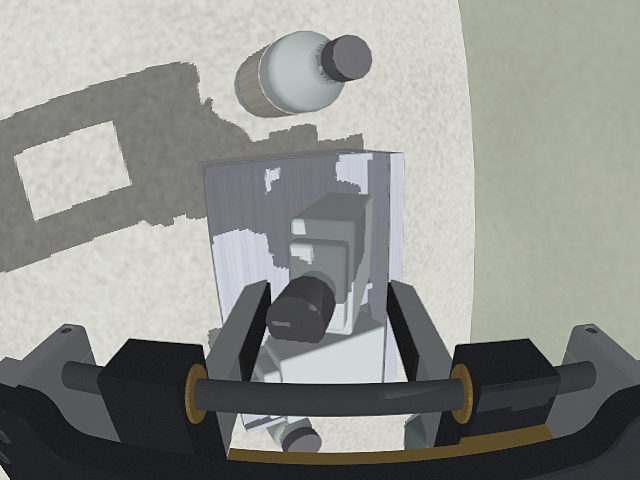

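The flask is at about 42° and rests on the front finger (side view: cap at 240,218; wrist view: cap against the left finger). I'll continue lowering.

Emit:
move_arm --steps '[-5.4,0.8,-4.2,-0.0034,-0.0222,0,64,-5.1,0.8,-4.4,-0.0034,-0.0222,0,67,-4.9,0.8,-4.7,-0.0034,-0.0222,0,69,-4.6,0.7,-4.9,-0.0034,-0.0222,0,71,-4.3,0.7,-5.2,-0.0034,-0.0222,0,73]'

```text
clock: 6.25
tcp_pos: [0.5642, 0.0545, 0.1613]
tool_rot: [1.514, 0.616, -0.838]
ft_force: [0.6, 0.5, 0.7]
finger_gap: 0.774
```

Emit:
move_arm --steps '[-4.0,0.6,-5.4,-0.0034,-0.0222,0,75,-3.7,0.6,-5.6,-0.0034,-0.0222,0,77,-3.4,0.5,-5.8,-0.0034,-0.0222,0,79,-3.1,0.5,-5.9,-0.0034,-0.0222,0,81]'

```text
clock: 6.75
tcp_pos: [0.5501, 0.0567, 0.1386]
tool_rot: [1.53, 0.544, -0.769]
ft_force: [-0.8, 0.5, -0.7]
finger_gap: 0.86
```

```bash
python3 snap.py 7 wrist side
```

```text
6.75 [0.5501 0.0567 0.1386] [[0.663, 0.733, -0.151], [-0.102, -0.112, -0.988], [-0.741, 0.671, 0.0]] [-0.82  0.47 -0.75] 0.8602338393241633 [ 0.11 -0.35  2.07 -0.27  0.72  0.4 ]
```

View pics/side7.png

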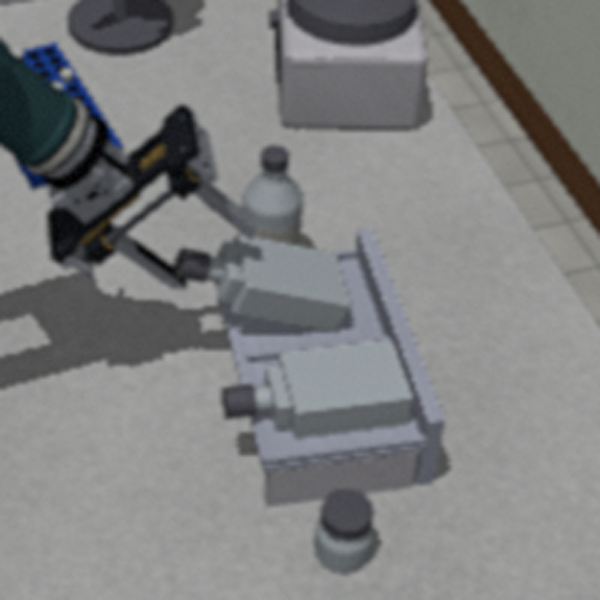

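View pics/wrist7.png

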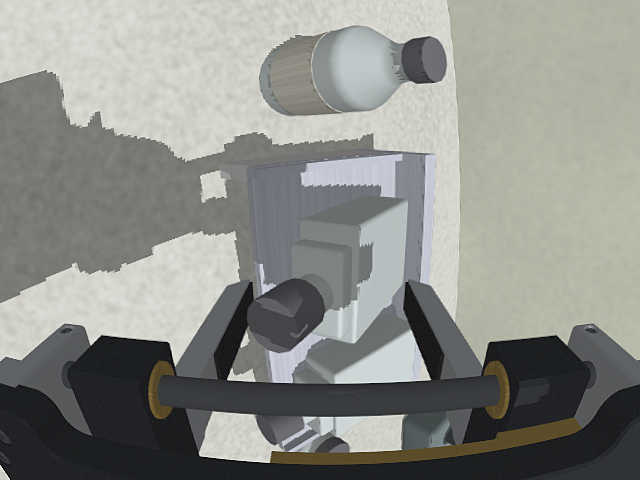

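Emit:
move_arm --steps '[-2.3,0.3,-7.1,0,0,0,83,-2.0,0.3,-7.2,0,0,0,85,-1.6,0.2,-7.4,0,0,0,87,-1.2,0.2,-7.5,0,0,0,89,-0.8,0.1,-7.6,0,0,0,91]'

```text
clock: 7.48
tcp_pos: [0.5424, 0.0577, 0.1016]
tool_rot: [1.53, 0.545, -0.771]
ft_force: [0.3, -0.2, 0.4]
finger_gap: 0.968
```

```bash
python3 snap.py 8 wrist side
```

```text
7.475 [0.5424 0.0577 0.1016] [[0.662, 0.734, -0.152], [-0.102, -0.112, -0.988], [-0.742, 0.67, 0.0]] [ 0.31 -0.22  0.41] 0.9681123299578298 [ 0.12 -0.32  2.13 -0.3   0.64  0.45]
```

View pics/side8.png

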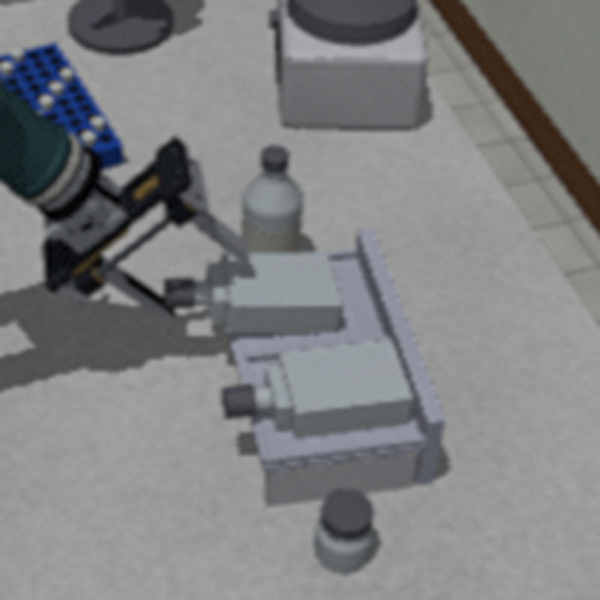

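View pics/wrist8.png

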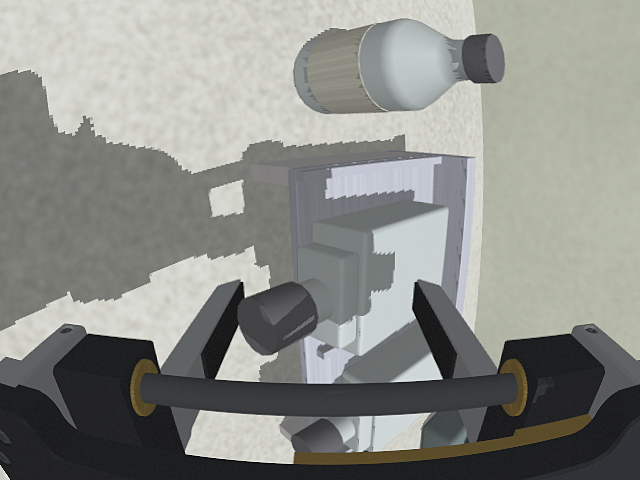

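The flask is close to flat at about 83°, with the cap on the lower finger (side 180,292). I'll lower the last bit slowly.

Emit:
move_arm --steps '[-0.5,0.1,-4.2,0,0,0,91,-0.4,0.1,-4.2,0,0,0,91,-0.4,0.1,-4.2,0,0,0,91,-0.2,0,-4.2,0,0,0,91,-0.2,0,-4.2,0,0,0,91]'

```text
clock: 8.2
tcp_pos: [0.5409, 0.058, 0.0811]
tool_rot: [1.53, 0.545, -0.77]
ft_force: [-0.2, -0.4, 0.3]
finger_gap: 0.967
```

```bash
python3 snap.py 9 wrist side
```

```text
8.2 [0.5409 0.058  0.0811] [[0.663, 0.733, -0.151], [-0.102, -0.112, -0.988], [-0.742, 0.67, 0.0]] [-0.19 -0.36  0.28] 0.9674316515862892 [ 0.12 -0.3   2.16 -0.33  0.59  0.48]
```

View pics/side9.png

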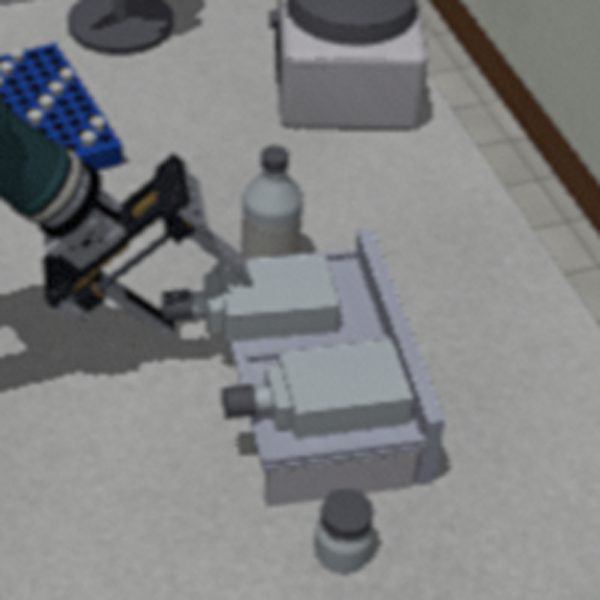

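View pics/wrist9.png

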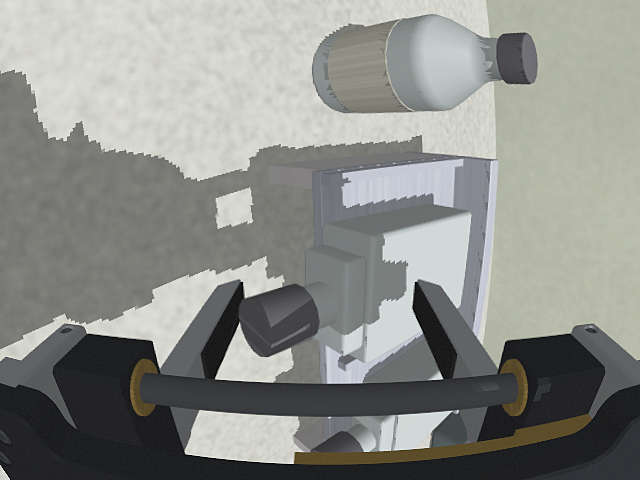

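Emit:
move_arm --steps '[-2,0.3,-3,0,0,0,91,-1,0,0,0,0,0,91,-9,1.4,10,0,0,0,91,-15,2.3,17,0,0,0,91,-20,3,22,0,0,0,91]'

```text
clock: 8.93
tcp_pos: [0.4931, 0.0649, 0.1273]
tool_rot: [1.53, 0.545, -0.772]
ft_force: [0.3, -0.4, 0.2]
finger_gap: 0.971
```

Emit:
move_arm --steps '[-20,3,25,0,0,0,91,-10,2,40,0.0168,0.11,0,80,0,0,40,0.0168,0.11,0,70,0,0,20,0.0168,0.11,0,60,0,0,0,0.0168,0.11,0,50]'

```text
clock: 9.55
tcp_pos: [0.4651, 0.0701, 0.2563]
tool_rot: [1.426, 0.9, -1.104]
ft_force: [0.7, -0.6, 0.5]
finger_gap: 0.58
```

```bash
python3 snap.py 10 wrist side top
```

```text
9.55 [0.4651 0.0701 0.2563] [[0.285, 0.946, -0.151], [-0.042, -0.145, -0.989], [-0.957, 0.289, -0.001]] [ 0.7  -0.6   0.46] 0.5803642934418686 [ 0.08 -0.32  1.66 -0.06  1.51  0.22]
```

View pics/side10.png

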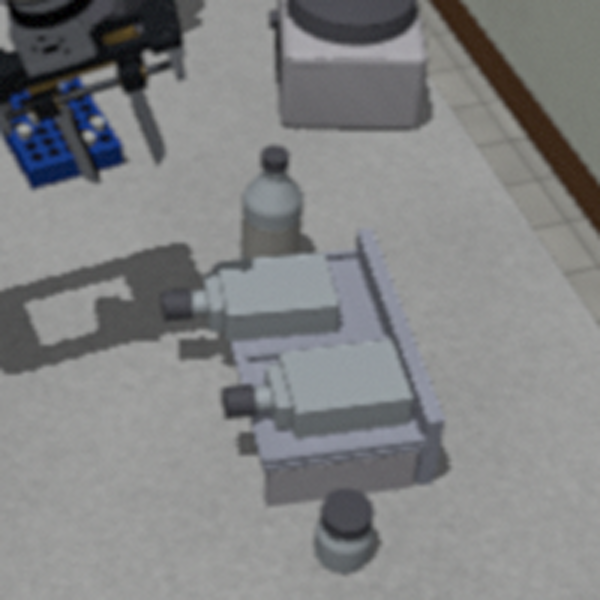

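View pics/top10.png

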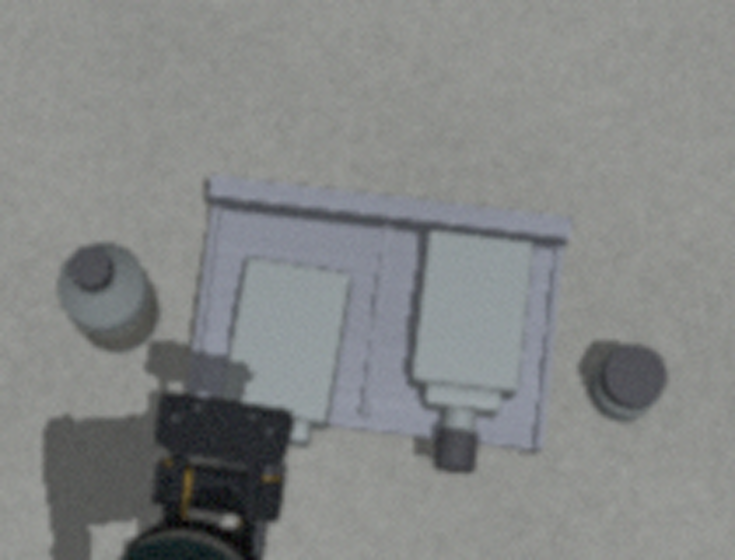

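View pics/wrist10.png

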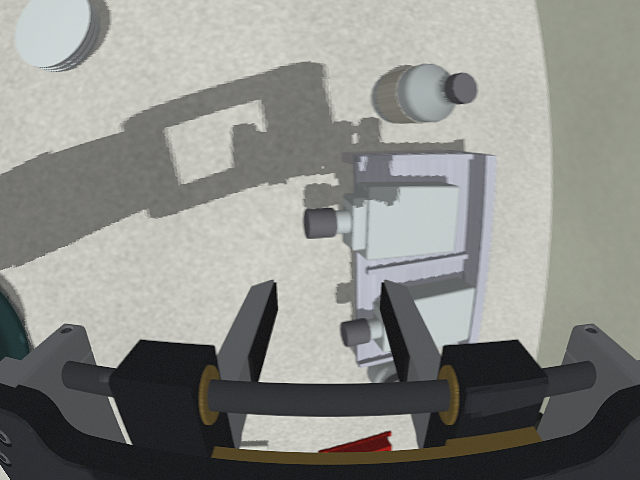

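The flask lies flat. In the top view its base edge runs from (245,259) to (349,273), and there is a gap to the stop. Now I'll measure for the push.

```bash
python3 - <<'E'
from h import *
T=load("top10.npz");t=lambda u,v:((u+.5)/3.5-.5+220,(v+.5)/3.5-.5+110)
for n,p,z in [("bL",(246,259),.1),("bR",(350,273),.1),("fR",(329,424),.1),("stopL",(209,201),.094),("stopR",(567,242),.094),("lyL",(428,231),.1),("lyR",(531,240),.1),]:
    w=onz(T,t(*p),z);print(n,w.round(4),sh(w).round(4))
S=load("side10.npz");s=lambda u,v:((u+.5)/3-.5+250,(v+.5)/3-.5+140)
for n,p,z in[("cap",(164,304),.08),("cap lower",(172,318),.068),("bodyFtopR",(227,311),.1),("bodyBtopR",(338,304),.1)]:
    w=onz(S,s(*p),z);print(n,w.round(4),sh(w).round(4))
f=load("wrist10.npz")
for n,p in[("capend",(305,223)),("neck",(348,222))]:
    w=wonz(f,p,.08);print(n,w.round(4),sh(w).round(4))
# turn from current to tool down, jaw along shelf Y
s0=R.from_rotvec(f["rot"])
for sg in(1,-1):
  y=sg*np.array([Y[0],Y[1],0]);x=np.array([0,0,-1.]);Rt=np.stack([x,y,np.cross(x,y)],1)
  d=R.from_matrix(Rt)*s0.inv();print(sg,d.as_rotvec().round(4))
E
```

```text
bL [0.6642 0.0729 0.1   ] [-0.042   0.0968]
bR [ 0.6543 -0.0009  0.1   ] [-0.0435  0.0223]
fR [0.5459 0.0136 0.1   ] [-0.1528  0.0245]
stopL [0.7082 0.1002 0.094 ] [-0.0013  0.1289]
stopR [ 0.6791 -0.1564  0.094 ] [-0.0014 -0.1294]
lyL [ 0.6851 -0.0565  0.1   ] [-0.0066 -0.0294]
lyR [ 0.6788 -0.1299  0.1   ] [-0.0046 -0.103 ]
cap [0.496  0.0626 0.08  ] [-0.2079  0.0676]
cap lower [0.5015 0.0532 0.068 ] [-0.2015  0.0589]
bodyFtopR [0.5465 0.0174 0.1   ] [-0.1527  0.0284]
bodyBtopR [ 0.6522 -0.0033  0.1   ] [-0.0453  0.0197]
capend [0.4934 0.0632 0.08  ] [-0.2106  0.0678]
neck [0.5376 0.0542 0.08  ] [-0.1657  0.0639]
1 [-0.1996  0.2586  1.5971]
-1 [ 0.2559  0.1975 -1.52  ]
```

Emit:
move_arm --steps '[5,-1.3,-8,-0.02,0.0259,0.16,48,5,-1.3,-8,-0.02,0.0259,0.16,46,5,-1.3,-8,-0.02,0.0259,0.16,44,5,-1.3,-8,-0.02,0.0259,0.16,42,5,-1.3,-8,-0.02,0.0259,0.16,42]'

```text
clock: 10.32
tcp_pos: [0.4876, 0.0637, 0.2112]
tool_rot: [0.773, 1.33, -0.615]
ft_force: [-0.8, 0.3, 0.7]
finger_gap: 0.446
```

Emit:
move_arm --steps '[5,-1.3,-8,-0.02,0.0259,0.16,42,5,-1.3,-8,-0.02,0.0259,0.16,42,5,-1.3,-8,-0.02,0.0259,0.16,42,5,-1.3,-8,-0.02,0.0259,0.16,42,5,-1.3,-8,-0.02,0.0259,0.16,42]'

```text
clock: 10.95
tcp_pos: [0.5127, 0.0572, 0.1713]
tool_rot: [0.078, 1.569, -0.086]
ft_force: [-0.1, 0.1, 0.0]
finger_gap: 0.448
```

```bash
python3 snap.py 11 wrist side; python3 - <<'E'
from h import *
f=load("wrist11.npz");print(sh(f["tcp"]))
E
```

```text
10.95 [0.5127 0.0572 0.1713] [[0.0, 0.104, 0.995], [-0.005, 0.995, -0.104], [-1.0, -0.005, 0.001]] [-0.11  0.06  0.05] 0.44849549343730877 [ 0.    0.02  1.51 -0.01  1.61 -1.46]
[-0.1907347   0.06407835]
```

View pics/wrist11.png

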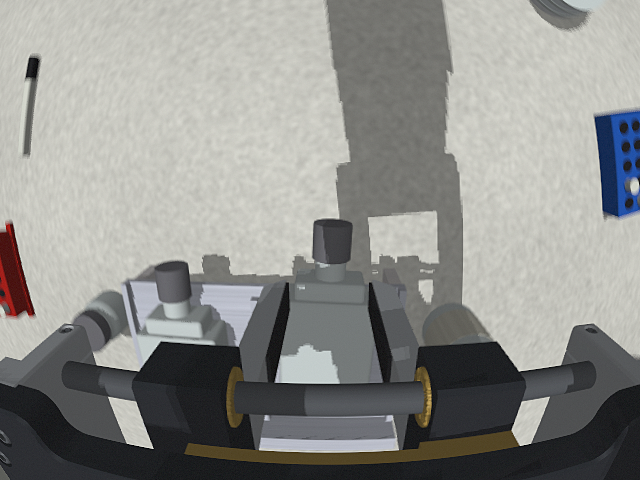

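View pics/side11.png

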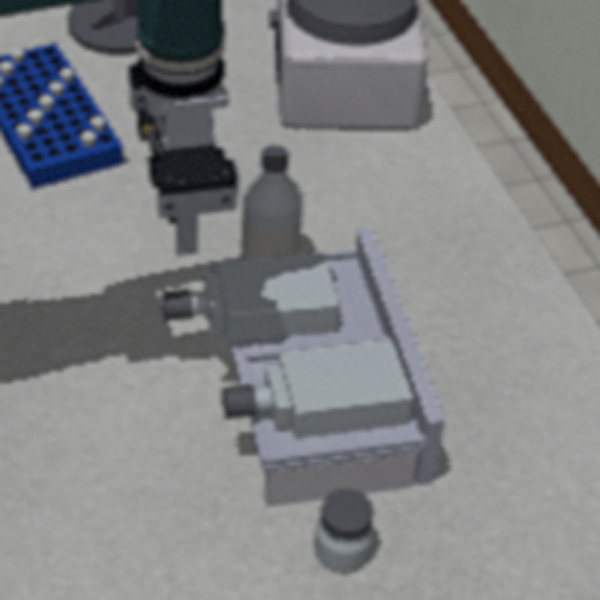

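```bash
python3 - <<'E'
from h import *
f=load("wrist11.npz");Q=R.from_rotvec(f["rot"])
for n,p,z in[("capL",(314,240),.08),("capR",(352,240),.08),("shL",(297,281),.097),("shR",(368,281),.097),("capend top",(333,221),.095)]:
    w=wonz(f,p,z);print(n,w.round(4),sh(w).round(4),Q.inv().apply(w-f["tcp"]).round(4))
E
```

```text
capL [0.5074 0.0464 0.08  ] [-0.1948  0.0528] [ 0.0914 -0.0108 -0.0043]
capR [0.5103 0.0751 0.08  ] [-0.1951  0.0816] [ 0.0912  0.018  -0.0043]
shL [0.5326 0.0314 0.097 ] [-0.1681  0.0407] [ 0.0745 -0.0232  0.0223]
shR [0.538  0.0837 0.097 ] [-0.1686  0.0933] [0.0742 0.0294 0.0223]
capend top [0.4906 0.0625 0.095 ] [-0.2133  0.0669] [ 0.0763  0.0034 -0.0226]
```

Emit:
move_arm --steps '[0,3.5,-20,0,0,0,42,0,0,-25,0,0,0,42,0,0,-25,0,0,0,42,0,0,-20,0,0,0,42,0,0,-6,0,0,0,42]'

```text
clock: 11.68
tcp_pos: [0.512, 0.0607, 0.075]
tool_rot: [0.085, 1.57, -0.091]
ft_force: [0.5, 0.2, 0.3]
finger_gap: 0.446
```

```bash
python3 snap.py 12 wrist side; python3 - <<'E'
from h import *
f=load("wrist12.npz");print(sh(f["tcp"]))
E
```

```text
11.675 [0.512  0.0607 0.075 ] [[-0.001, 0.112, 0.994], [-0.004, 0.994, -0.112], [-1.0, -0.004, -0.001]] [0.48 0.24 0.28] 0.4456444798085231 [ 0.01  0.08  1.65 -0.    1.42 -1.45]
[-0.19186088  0.06748156]
```

View pics/wrist12.png

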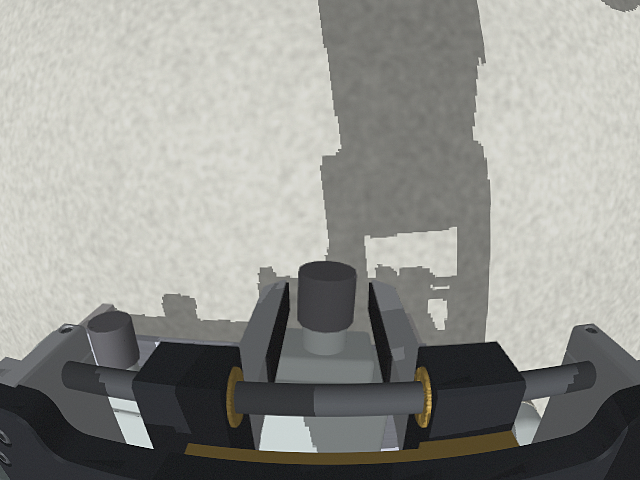

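View pics/side12.png

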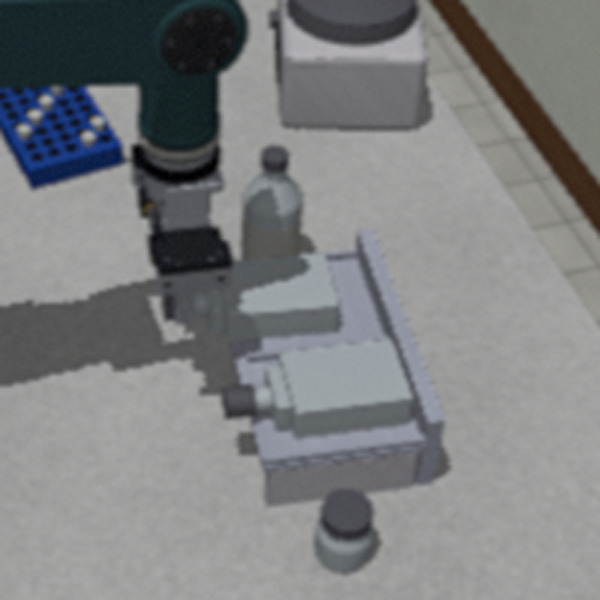

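The fingers straddle the cap with clearance on both sides (wrist view: cap 298–356, fingertips at 290 and 368). Now I'll push towards the stop.

Emit:
move_arm --steps '[8,-0.9,0,0,0,0,42,8,-0.9,0,0,0,0,42,6,-0.7,0,0,0,0,42,6,-0.7,0,0,0,0,42,6,-0.7,0,0,0,0,42]'

```text
clock: 12.4
tcp_pos: [0.5481, 0.0567, 0.0762]
tool_rot: [0.083, 1.568, -0.089]
ft_force: [-2.8, -0.3, 1.4]
finger_gap: 0.446
```

Emit:
move_arm --steps '[6,-0.7,0,0,0,0,42,6,-0.7,0,0,0,0,42,4,-0.45,0,0,0,0,42,0,0,0,0,0,0,42]'

```text
clock: 12.9
tcp_pos: [0.5645, 0.0546, 0.0761]
tool_rot: [0.083, 1.567, -0.089]
ft_force: [0.1, -0.1, -0.7]
finger_gap: 0.443
```

```bash
python3 snap.py 13 wrist side top; python3 - <<'E'
from h import *
f=load("wrist13.npz");print(sh(f["tcp"]))
E
```

```text
12.9 [0.5645 0.0546 0.0761] [[0.002, 0.11, 0.994], [-0.004, 0.994, -0.11], [-1.0, -0.004, 0.002]] [ 0.12 -0.13 -0.73] 0.44306771146556573 [-0.    0.18  1.52 -0.    1.43 -1.46]
[-0.13898272  0.06739531]
```

View pics/side13.png

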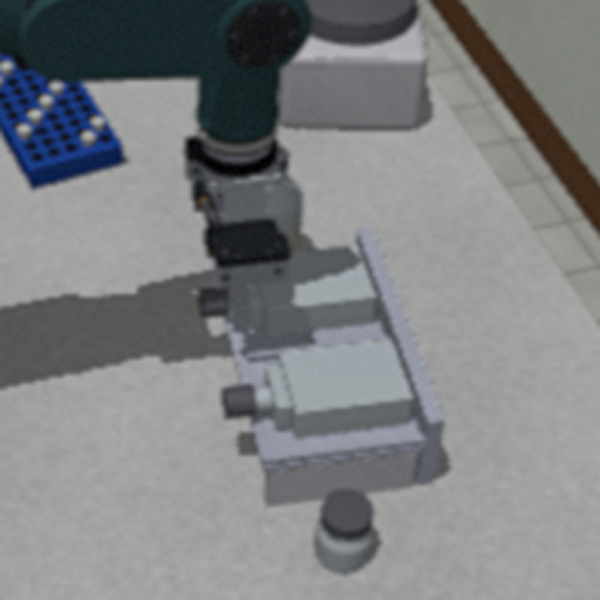

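View pics/top13.png

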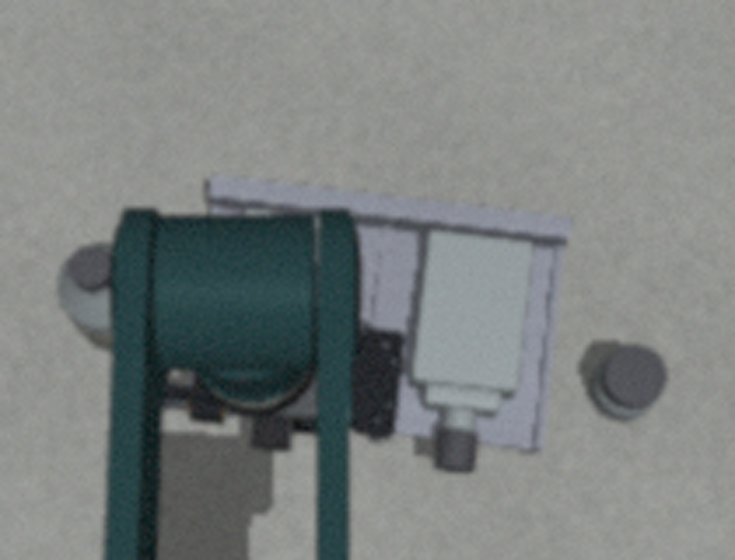

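Emit:
move_arm --steps '[1.5,-0.2,0,0,0,0,42,1.5,-0.2,0,0,0,0,42,0,0,0,0,0,0,42]'

```text
clock: 13.42
tcp_pos: [0.5667, 0.0544, 0.0762]
tool_rot: [0.083, 1.568, -0.089]
ft_force: [-1.5, -0.3, 0.5]
finger_gap: 0.444
```

Emit:
move_arm --steps '[1,-0.1,0,0,0,0,42,0,0,0,0,0,0,42]'

```text
clock: 13.68
tcp_pos: [0.5679, 0.0542, 0.0762]
tool_rot: [0.083, 1.568, -0.089]
ft_force: [-0.6, 1.2, -0.7]
finger_gap: 0.449
```

Emit:
move_arm --steps '[1,-0.1,0,0,0,0,42,0,0,0,0,0,0,42]'

```text
clock: 13.92
tcp_pos: [0.5689, 0.0541, 0.0762]
tool_rot: [0.083, 1.568, -0.089]
ft_force: [-0.2, 0.7, -1.3]
finger_gap: 0.444
```

Emit:
move_arm --steps '[1,-0.1,0,0,0,0,42,0,0,0,0,0,0,42]'

```text
clock: 14.18
tcp_pos: [0.5699, 0.054, 0.0762]
tool_rot: [0.083, 1.568, -0.089]
ft_force: [-0.2, -0.0, -1.0]
finger_gap: 0.445
```

Emit:
move_arm --steps '[1,-0.1,0,0,0,0,42,0,0,0,0,0,0,42]'

```text
clock: 14.42
tcp_pos: [0.5709, 0.0539, 0.0762]
tool_rot: [0.083, 1.568, -0.089]
ft_force: [-1.4, -0.3, 0.1]
finger_gap: 0.448
```

```bash
python3 snap.py 14 side
```

```text
14.425 [0.5709 0.0539 0.0762] [[0.001, 0.11, 0.994], [-0.004, 0.994, -0.11], [-1.0, -0.004, 0.002]] [-1.36 -0.28  0.13] 0.44838252665049244 [-0.    0.2   1.51 -0.    1.44 -1.46]
```

View pics/side14.png

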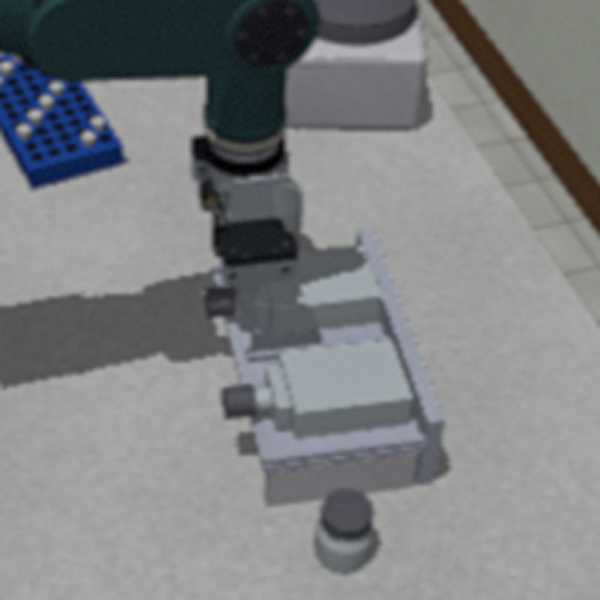

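Emit:
move_arm --steps '[1,-0.1,0,0,0,0,42,0,0,0,0,0,0,42]'

```text
clock: 14.72
tcp_pos: [0.5711, 0.0539, 0.0762]
tool_rot: [0.083, 1.57, -0.089]
ft_force: [-3.7, -0.2, 2.1]
finger_gap: 0.45
```

Emit:
move_arm --steps '[1,-0.1,0,0,0,0,42,0,0,0,0,0,0,42]'

```text
clock: 14.98
tcp_pos: [0.5711, 0.0539, 0.0762]
tool_rot: [0.083, 1.572, -0.089]
ft_force: [-7.0, -0.2, 4.1]
finger_gap: 0.445
```

Emit:
move_arm --steps '[1,-0.1,0,0,0,0,42,0,0,0,0,0,0,42]'

```text
clock: 15.22
tcp_pos: [0.5711, 0.0539, 0.0762]
tool_rot: [0.083, 1.574, -0.089]
ft_force: [-9.1, 0.7, 5.2]
finger_gap: 0.448
```

The TCP has stalled with the force rising to 9 N, so the base is against the stop. I'll back off and retreat upwards.

Emit:
move_arm --steps '[-5,0.5,0,0,0,0,42,-6,0.6,0,0,0,0,42,0,0,20,0,0,0,42,0,0,40,0,0,0,42,-20,0,40,0,0,0,42]'

```text
clock: 15.85
tcp_pos: [0.5433, 0.0546, 0.1769]
tool_rot: [0.083, 1.567, -0.09]
ft_force: [-0.2, 0.7, -0.4]
finger_gap: 0.447
```

Emit:
move_arm --steps '[-50,0,20,0,0,0,42,-50,-20,0,0,0,0,42,-50,-40,0,0,0,0,42,-20,-20,0,0,0,0,42,0,0,0,0,0,0,42]'

```text
clock: 16.48
tcp_pos: [0.3736, -0.0251, 0.1968]
tool_rot: [0.085, 1.565, -0.092]
ft_force: [0.7, -0.0, -0.0]
finger_gap: 0.449
```

```bash
python3 snap.py 15 side top wrist
```

```text
16.475 [ 0.3736 -0.0251  0.1968] [[0.004, 0.112, 0.994], [-0.005, 0.994, -0.112], [-1.0, -0.004, 0.005]] [ 0.68 -0.03 -0.03] 0.4489511190902725 [-0.22 -0.32  1.75 -0.    1.7  -1.67]
```

View pics/side15.png

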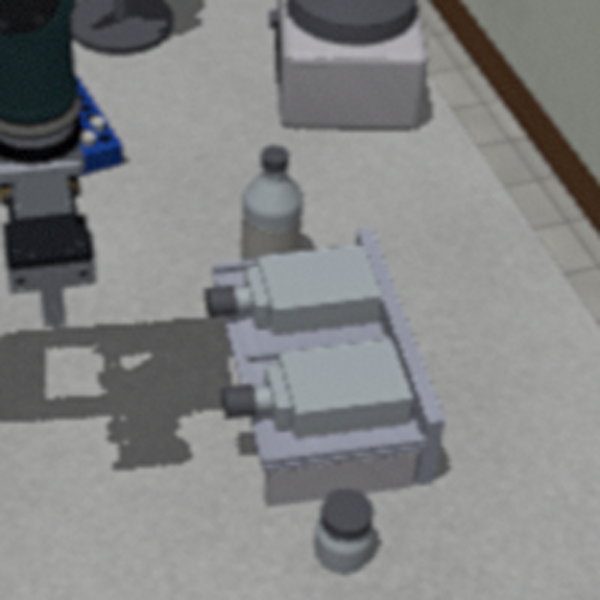

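View pics/top15.png

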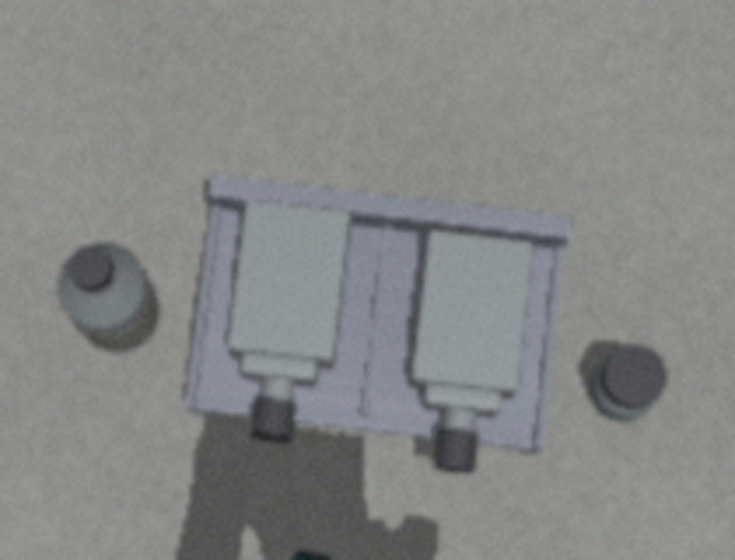

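Both flasks now lie parallel. The pushed flask's base edge, (246,204)–(350,213), meets the stop, and the bottle, jar and lying flask look unmoved. One last numerical check before handing in.

```bash
python3 - <<'E'
from h import *
from rig import bot
T=load("top15.npz");t=lambda u,v:((u+.5)/3.5-.5+220,(v+.5)/3.5-.5+110)
P={}
for n,p in dict(bL=(246,204),bR=(350,214),fL=(229,352),fR=(332,363),lyL=(428,231),lyR=(531,240)).items():
    P[n]=sh(onz(T,t(*p),.1));print(n,P[n].round(4))
print("yaw rel",np.arctan2(*( (P['bL']+P['bR']-P['fL']-P['fR'])[::-1])),"body len",np.linalg.norm(P['bL']-P['fL']),"width",np.linalg.norm(P['bL']-P['bR']))
a=load("top0.npz")["image"].astype(int);b=T["image"].astype(int);d=(np.abs(a-b).max(2)>40).astype(np.uint8)
for c in cv2.findContours(d,cv2.RETR_EXTERNAL,cv2.CHAIN_APPROX_SIMPLE)[0]:
    if cv2.contourArea(c)>25:print(cv2.boundingRect(c))
print(bot.read_state()["qvel"].round(3))
bot.job_done()
E
```

```text
bL [-0.0021  0.1017]
bR [-0.0007  0.0272]
fL [-0.1101  0.1004]
fR [-0.1095  0.0275]
lyL [-0.0066 -0.0294]
lyR [-0.0046 -0.103 ]
yaw rel 0.005273825467479868 body len 0.10795941949824191 width 0.07451563781499274
(296, 417, 45, 19)
(279, 416, 5, 18)
(419, 400, 221, 80)
(556, 353, 8, 21)
(280, 340, 19, 37)
(364, 307, 173, 74)
(188, 222, 194, 258)
(289, 176, 34, 15)
(297, 157, 15, 16)
[ 0.011  0.016 -0.006 -0.002  0.004 -0.004]
the job is handed in; nothing more can be done
```

The standing flask now lies flat in its bay with its base against the stop, and the job is handed in. The hand-in gave no verdict.

- **Tipping:** I straddled the cap loosely with the fingers. The rear finger tipped the flask past balance, and the front finger then carried it all the way down. It never visibly fell in the pictures, though angular speed was not measured.
- **Pushing:** With the fingers either side of the cap, I pushed on the flask's shoulder until the arm stalled against the stop at about 9–10 N. I then backed off and withdrew.

**Last checks (top camera, shelf frame, calibration good to about 2 mm):**

| Check | Measured | Limit |
|---|---|---|
| Base distance from stop | about 1–2 mm | 10 mm |
| Offset from bay centre line | about 1.5 mm (y ≈ 64 mm) | 25 mm |
| Squareness to the stop | about 0.005 rad | 0.15 rad |

- **Flatness:** The top face measured 108 by 74.5 mm assuming a flat flask, against 110 by 76 mm nominal. I judged flatness by eye from the side view; the tilt angle itself was not measured.
- **Other things:** The lying flask's base edge is unchanged within measurement error, and the bottle and jar look unmoved. I did not measure the racks or marker separately. The before/after picture difference changed mostly around the flask, the arm and their shadows. One changed area covers part of the marker, and I took that as moving shadow.
- **Disagreements:** The early views differed by a few millimetres on the stop and cap positions, so I used finger contact with the stop to decide when the flask was home.

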